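# Take the frothing sleeve off the steam wand

### The arm

A 7-joint arm with a two-finger parallel gripper is mounted at the origin on the work surface. World frame = base frame: x ahead of the robot, y to its left, z up, the work surface at z = 0. Lengths are in m, angles in degrees, forces in N, time in s.
With the tool pointing down it reaches from about 0.425 to 0.875 m from the base axis. Payload 4.7 kg.
Tool frame: the origin (TCP) lies between the finger pads; the fingertips stand 11 mm ahead of it and the grasp point (between the pads) lies 8 mm behind it (env.tcp_to_tips is the distance from the TCP to the fingertips, in m); z points along the fingers, y is the line along which they close (so a half turn about z gives the same grasp; the last joint's range is limited). The gripper opens to 87 mm and grips with 3 to 60 N. Pads are 19 mm wide; open, the fingers measure 117 mm over their backs; the gripper's body (75 mm by 190 mm) begins 51 mm behind the grasp point.
Start: joints at [70.422, 18.392, -4.016, 83.108, 1.295, 78.541, -3.26], TCP at [0.226, -0.609, 0.208] pointing down, gripper open.
Joint ranges: [-163.93, 163.93], [-17.29, 119.83], [-79.2, 71.16], [3.27, 140.29], [-89.18, 269.18], [5.43, 117.66], [-154.24, 154.24]. Speed limits (degrees/s): [147.25, 147.25, 180, 180, 180, 180, 180].

### API

Orientations are given as [roll, pitch, yaw] about the fixed x, y, z axes, in that order (R = Rz(yaw) Ry(pitch) Rx(roll)).
In Python, from cell import env, viewer gives the robot as it stands.
- The arm moves only by the tool step_arm, never from a script. Its arguments are lists of equal length, an entry for each row: "delta_pos": the shift along the tool's x, y, z in units of 0.2 m (1.0 is 0.2 m), a list of three; "rot": the turn, a rotation vector about the tool's x, y, z in units of 1.5 rad (1.0 is 1.5 rad), a list of three; "gripper": the gripper command: -1 is shut, 1 is fully open, values between are in proportion. A call has 1 to 20 rows; each row is the pose to reach, as a shift and turn from the pose commanded when the call began, along the tool's axes at that moment; what a row does not reach only later rows make up. A row lasts 1/8 s, in which the tool goes at most 62.5 mm and 10.7 degrees, less where a joint would pass 70% of its speed; a pose out of reach is approached as far as the arm can. A call with a number of a shift or a turn outside -1 to 1 is refused whole. A call with a gripper value outside its range is refused whole. The fingers move at their own pace and stop on an object; "squeeze" is the grip in N (left out, the last holds). Time passes only in rows, so rows that repeat a pose let the fingers close. It gives the time, the measured TCP pose, the force, the opening and the grip force at its end, in the units of the state.
- env.get_obs(): the state, without advancing time (a new reading comes with each control period).
- viewer.read_camera(name): name is "scene" or "top" or "wrist"; returns a dict with "img" (480x640x3 uint8, red, green, blue), "fx", "fy", "cx", "cy" (pixels), "pose" (4x4, takes a point from camera to world coordinates). Camera axes: x right, y down, z forward; pixel columns grow to the right and rows downward; lengths in m; the calibration is good to about 2 mm. A picture is of the moment at which its call begins. There is no depth.
- env.sign_off(): hands the job in; it is judged then, once.
The state is a dict: "time_s": time; "qpos": joint angles; "joint_velocities": joint speeds; "effort": joint torques, N m; "tool_pos": TCP position; "tool_rot": TCP orientation; "force": force on the tool from outside, world axes, zero at the start; "wrist_torque": the same for the moment, N m; "grip_width": finger opening in m; "grasp_force": force on a finger pad.
Only numpy, scipy, OpenCV 4.12 (cv2) and the standard library are available. Lean on these libraries where they do the work, as an engineer would, in place of code of your own. Each camera call takes 0.05 s, during which the arm holds its last target. There are 200 camera calls.

### The job

The frothing sleeve on the coffee machine's steam wand needs rinsing. It is keyed on: keep a light pull on it and turn it gently on the wand, its top towards the back of the machine, until you feel it let go, then draw it straight off the free end without forcing or bending anything and lay it down in the stainless capsule tray. Leave everything else on the ledge where it is.

Things in the scene. Friction and masses are not known exactly. Their poses are not given: they have to be found in the camera images.
- machine: White capsule coffee machine, fixed, 430 deep x 190 wide x 282 high. Origin: centre of its underside. x points from its front (black drip tray, spout) to its back (clear water tank), y out of the side panel that carries the steam wand (panel at y = 95), z up.
- wand_root (a point): Where the steam wand leaves the side panel, on its axis, 185 above the ledge; axes as the machine's. The wand is a straight level steel pipe, 13 in diameter, fixed here, that runs along the machine's +y to a free end. It does not give.
- wand_tip (a point): Centre of the wand's free end, 134 from the panel, inside the sleeve at the start; axes as the machine's: y points out of the free end along the wand. The sleeve is clear of the wand once it has moved 63 along y.
- sleeve: Black frothing sleeve with steel end ring, 72 long, 45 g, on the wand's end. Origin on its axis between its flats; at the start its axes are the machine's: y along its axis to the free end, z up. Collar 46 across, y = -40 to -26; body to y = +32, with two ribbed flats to grip, 27 apart, 24 high, y = -24 to +22, leaning 0.3 rad about y, upper edges to -x. Bore 15: hangs 1 below the wand's axis.
- sleeve_collar (a point): Centre of the collar end; axes as the sleeve's. Hidden in it, a lug sits behind a flange on the wand and holds the sleeve on. The flange has one notch. Turned 0.2 to 0.95 rad (different each time, known only by feel), top towards the machine's back, the lug faces the notch (within 0.05 to 0.1 rad) and the sleeve slides off. Short of it or past it, it is held.
- sleeve_lug (a point): Lug inside the collar, on top, 15 off the axis, 5 wide; flange 6 thick, notch 6.5 wide. Up to 2 of play along y, then the lug bears on the flange and a pull is resisted; when it finds the notch the sleeve gives way outwards with only rubbing. Lug and flange are brittle: over 18 N between sleeve and wand breaks them, so close the fingers slowly and well centred.
- tray: Empty open stainless tray, 210 (x) x 150 (y) x 30 high outside, walls and floor 4 thick, loose, 0.5 kg. Origin: centre of its underside.
- cup: Yellow ceramic cup with a handle, 80 in diameter, 65 high, loose. Origin: centre of its underside. Not to be moved.
- saucer: Glass saucer, 140 in diameter, 16 high, loose. Origin: centre of its underside. Not to be moved.
- lid: Small black plastic lid with a knob, 68 in diameter, 22 high, loose. Origin: centre of its underside. Not to be moved.
- jug: Stainless milk jug with a handle, 88 in diameter, 100 high, loose. Origin: centre of its underside. Not to be moved.
- sugar_jar: Glass jar with a metal cap, 72 in diameter, 110 high, loose. Origin: centre of its underside. Not to be moved.
- capsule_a: Red coffee capsule, 37 in diameter, 25 high, loose on the ledge. Origin: centre of its underside. Not to be moved.
- capsule_b: Blue coffee capsule, as the red one. Not to be moved.
- carousel: Clear capsule carousel on a black turntable base, 184 in diameter, 242 high, filled with capsules, fixed. Origin: centre of its underside.
Not all that is in view belongs to the job. Leave any turquoise or yellow look-alike of the sleeve alone.

How it is judged (in metres and radians):
On the way:
1. the sleeve is drawn straight off the free end of the wand: clear of its tip, still in line with it (y of sleeve in the frame of wand_tip between 0.04 and 0.09 m and angle between the y axis of sleeve and the y axis of wand_tip, either way round below 0.2 rad and contact force between sleeve and machine below 0.5 N and height (world z) of sleeve above 0.15 m), for 0.05 s.
At the end, for the whole second after the job is handed in: The sleeve lies flat on the floor of the tray (its axis within 15 degrees of level, its middle inside the tray's walls), at rest and released; the tray is within 40 mm of where it stood (x of sleeve in the frame of tray between -0.095 and 0.095 m and y of sleeve in the frame of tray between -0.065 and 0.065 m and z of sleeve in the frame of tray below 0.032 m and angle between sleeve's own y axis and vertical between 1.3 and 1.84 rad and linear speed of sleeve below 0.02 m/s and distance of tray from where it was at the start of the episode below 0.04 m); the robot touches nothing.
It fails at once if more than 18 N between the sleeve and the wand or machine (contact force between sleeve and machine above 18 N).
It fails at once if the gripper or arm pushes on the machine with more than 10 N (contact force between any of the arm, the fingers and machine above 10 N).
It fails at once if the sleeve is dropped (falls free faster than 0.7 m/s) (linear speed of sleeve above 0.7 m/s and contact force between the fingers and sleeve below 0.05 N).
It fails at once if a bystander is moved by more than 30 mm (distance of any of cup, saucer, lid, jug, sugar_jar, capsule_a, capsule_b from where it was at the start of the episode above 0.03 m).
It also fails if it takes over 72 s, if anything falls off the work surface, if the arm or the gripper's body presses on something with over 40 N, if the wrist force passes 120 N, or if a joint passes its speed limit or range.

## Working session

There is one attempt and no reset: what is moved stays moved. The work goes in short steps, Python scripts to look and compute and a tool call to move; the robot and the scene stay as the last step left them, time stands still between calls to the robot, and variables do not carry over. Pictures are saved under pics/ and viewed, at most 10 in all, crops included, and the job is handed in when it is done.

Besides the shell and the picture viewer there is one more tool, called after "Call:" as name(argument=value, ...) on one line, values as JSON. step_arm: Moves the arm, as the interface text tells. Shifts and turns lie within -1 to 1; 1 stands for 0.2 m of shift or 1.5 rad of turn. Its arguments: {"type":"object","properties":{"delta_pos":{"type":"array"},"rot":{"type":"array"},"gripper":{"type":"array"},"squeeze":{"type":"number"}},"required":["delta_pos","rot","gripper"]}

```bash
mkdir -p pics; ls
python3 - <<'E'
from cell import env, viewer
import cv2,numpy as np
o=env.get_obs();print({k:np.round(o[k],3).tolist() for k in o})
ims=[]
for n in ["scene","top","wrist"]:
    c=viewer.read_camera(n);cv2.imwrite(f"pics/{n}0.png",c["img"][:,:,::-1]);print(n,c["fx"],c["cx"],c["cy"],np.round(c["pose"],4).tolist())
E
```

```text
pics
{'time_s': 0.0, 'qpos': [70.425, 18.438, -4.016, 83.176, 1.296, 78.541, -3.259], 'joint_velocities': [0.001, -0.061, -0.024, -0.008, -0.048, -0.023, -0.029], 'effort': [-0.0, -49.129, -0.404, -31.252, -0.064, 0.044, 0.0], 'tool_pos': [0.226, -0.609, 0.207], 'tool_rot': [-179.891, 0.006, 20.387], 'force': [-0.143, -0.595, 0.519], 'wrist_torque': [-0.029, 0.017, 0.029], 'grasp_force': 0.0, 'grip_width': 0.087}
scene 538.4925811548633 320.2261894917822 243.28792063916865 [[0.1683, 0.6964, -0.6976, 1.4189], [0.9857, -0.1185, 0.1195, -0.1646], [0.0006, -0.7078, -0.7065, 1.0609], [0.0, 0.0, 0.0, 1.0]]
top 554.917907671791 320.7858898046312 243.74794609990153 [[0.0105, -0.9849, 0.173, 0.3113], [-0.9999, -0.0112, -0.0029, -0.0068], [0.0048, -0.1729, -0.9849, 1.3008], [0.0, 0.0, 0.0, 1.0]]
wrist 361.0930301040851 316.75847929083153 247.4806915912002 [[0.3472, -0.8965, -0.2752, 0.301], [-0.9378, -0.3322, -0.1007, -0.5807], [-0.0011, 0.293, -0.9561, 0.3827], [0.0, 0.0, 0.0, 1.0]]
```

View pics/scene0.png

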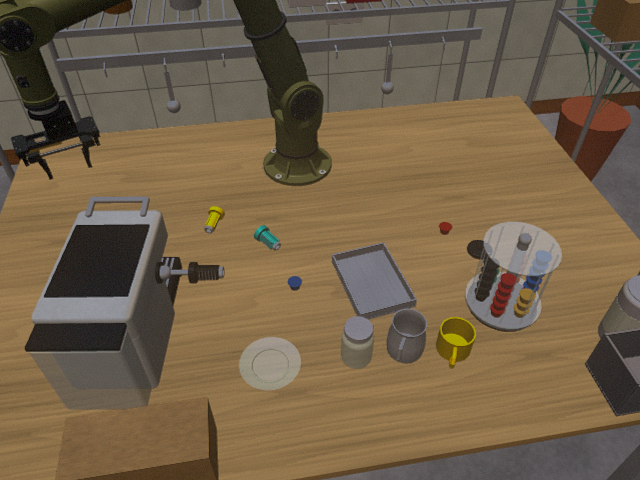

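View pics/top0.png

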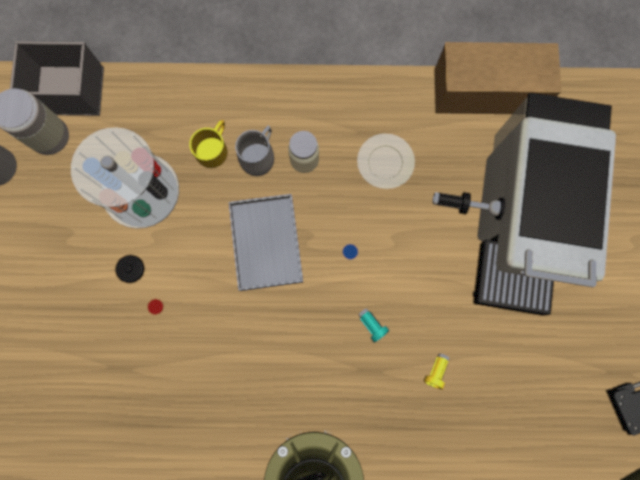

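The two views show the wand pointing left (+y world). The sleeve lies at about top (434–470, 199–204) and scene (190–224, 272); the tray is at top (266, 243). I'll crop the sleeve for precise pixels.

Run:
```python
import cv2,numpy as np
a=cv2.imread("pics/top0.png")[175:230,425:520];b=cv2.imread("pics/scene0.png")[245:300,150:245]
a=cv2.resize(a,None,fx=5,fy=5,interpolation=cv2.INTER_CUBIC);b=cv2.resize(b,None,fx=5,fy=5,interpolation=cv2.INTER_CUBIC)
im=np.vstack([a,b])
for k in range(0,475,50): cv2.line(im,(k,0),(k,6),(0,0,255),1);cv2.line(im,(k,275),(k,281),(0,0,255),1)
for k in range(0,550,25): cv2.line(im,(0,k),(6,k),(0,0,255),1)
cv2.imwrite("pics/crop1.png",im)
# sleeve pixels dark masks
for n,(x0,x1,y0,y1) in {"top":(428,474,188,216),"scene":(186,228,258,286)}.items():
    g=cv2.cvtColor(cv2.imread(f"pics/{n}0.png"),cv2.COLOR_BGR2HSV)[y0:y1,x0:x1]
    m=(g[...,2]<75); print(n)
    for c in range(0,x1-x0,2):
        r=np.nonzero(m[:,c])[0]
        if len(r): print(c+x0,r.min()+y0,r.max()+y0,end=' | ')
    print()
```

```text
top
438 202 204 | 440 194 204 | 442 194 204 | 444 194 205 | 446 195 205 | 448 195 205 | 450 195 206 | 452 196 206 | 454 196 206 | 456 196 207 | 458 197 207 | 460 197 212 | 462 195 212 | 464 193 213 | 466 193 212 | 468 193 207 | 
scene
188 269 277 | 190 262 282 | 192 262 282 | 194 262 282 | 196 262 282 | 198 265 279 | 200 265 279 | 202 265 279 | 204 265 279 | 206 265 278 | 208 265 279 | 210 265 279 | 212 265 276 | 214 265 279 | 216 265 279 | 218 265 278 | 222 277 277 |
```

View pics/crop1.png

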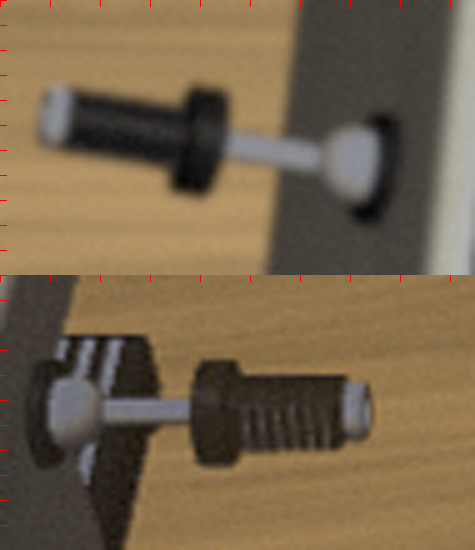

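The crop gives the free-end ring face at top (433.6, 198.4) / scene (223, 272). The collar centre is at top (464.8, 203.2) / scene (193.2, 272.6).

```bash
cat > h.py <<'E'
import numpy as np,cv2
from scipy.spatial.transform import Rotation as R
from cell import env,viewer
def ray(c,u,v):
    P=np.array(c["pose"]);d=P[:3,:3]@[(u-c["cx"])/c["fx"],(v-c["cy"])/c["fy"],1]
    return P[:3,3],d/np.linalg.norm(d)
def tri(rs):
    A=sum(np.eye(3)-np.outer(d,d) for o,d in rs);b=sum((np.eye(3)-np.outer(d,d))@o for o,d in rs)
    p=np.linalg.solve(A,b);return p,[round(1e3*np.linalg.norm(np.cross(d,p-o)),1) for o,d in rs]
def plane(c,u,v,z):
    o,d=ray(c,u,v);return o+d*(z-o[2])/d[2]
def pose():
    o=env.get_obs();return np.array(o["tool_pos"]),R.from_euler('xyz',o["tool_rot"],degrees=True)
def togo(p,r,cur=None):
    p0,r0=cur or pose();return np.round(r0.inv().apply(np.array(p)-p0)/.2,4).tolist(),np.round((r0.inv()*r).as_rotvec()/1.5,4).tolist()
E
python3 - <<'E'
from h import *
t=viewer.read_camera("top");s=viewer.read_camera("scene")
E,e1=tri([ray(t,433.6,198.4),ray(s,223,272)]);C,e2=tri([ray(t,464.8,203.2),ray(s,193.2,272.6)])
print("end",E,e1,"col",C,e2,np.linalg.norm(E-C))
d=E-C;print("axis yaw",np.degrees(np.arctan2(d[1],d[0])),"z tilt",np.degrees(np.arcsin(d[2]/np.linalg.norm(d))))
W=plane(t,425+322/5,175+154/5,.185);print("wand near root",W, plane(t,433.6,198.4,.184),plane(t,464.8,203.2,.184))
# machine front-top edges yaw, from top picture
g=t["img"];hsv=cv2.cvtColor(g,cv2.COLOR_RGB2HSV)
m=((hsv[...,1]<60)&(hsv[...,2]>60))[180:300,215:315].astype(np.uint8)
m=cv2.morphologyEx(m,cv2.MORPH_OPEN,np.ones((3,3)))
c=max(cv2.findContours(m,0,2)[0],key=cv2.contourArea)+[215,180]
rc=cv2.minAreaRect(c);print(rc)
for q in cv2.boxPoints(rc): print(q,plane(t,*q,.02))
q=rc[0];print("tray c",plane(t,*q,.02))
print("handle yaw?",plane(t,527,119,.282),plane(t,614,130,.282),plane(t,604,279,.27))
for n,q in dict(saucer=(386,161),jar=(304,150),blue=(350,252),jug=(255,150)).items(): print(n,plane(t,*q,.02))
E
```

```text
end [ 0.6054255  -0.24193567  0.18486194] [np.float64(1.1), np.float64(1.1)] col [ 0.59597733 -0.30630029  0.18462381] [np.float64(1.2), np.float64(1.2)] 0.06505482194877368
axis yaw 81.64911002825505 z tilt 0.20973332584836477
wand near root [ 0.5909095  -0.35820928  0.185     ] [ 0.60559305 -0.2432223   0.184     ] [ 0.59610343 -0.30769693  0.184     ]
((264.7583923339844, 241.81411743164062), (89.67516326904297, 65.70430755615234), 82.56858825683594)
[226.38293 201.60222] [0.63518906 0.21448052 0.02      ]
[291.53534 193.10408] [0.65782175 0.06032182 0.02      ]
[303.13385 282.026  ] [0.44576017 0.02930991 0.02      ]
[237.98145 290.52417] [0.42443325 0.17931298 0.02      ]
tray c [0.53930145 0.12074842 0.02      ]
handle yaw? [ 0.7409892  -0.40817906  0.282     ] [ 0.72054425 -0.57595596  0.282     ] [ 0.4313832  -0.54011584  0.27      ]
saucer [ 0.74026    -0.16550128  0.02      ]
jar [0.76555793 0.03234036 0.02      ]
blue [ 0.51738028 -0.07911196  0.02      ]
jug [0.7641127  0.15058489 0.02      ]
```

```bash
cat >> h.py <<'E'
YAW=82.6
a=np.array([np.cos(np.radians(YAW)),np.sin(np.radians(YAW)),0]);mx=np.array([a[1],-a[0],0])
O=np.array([.6008,-.2743,.184])
def rot(th): return R.from_rotvec(a*th)*R.from_euler('xyz',[180,0,YAW],degrees=True)
def tcp(o,th,back=0): # TCP for the grasp point at o, tool turned th about the wand
    r=rot(th);z=r.apply([0,0,1]);return o+z*(.008-back),r
E
python3 - <<'E'
from h import *
p,r=pose();print(togo([p[0],p[1],.44],r));q,r1=tcp(O,-.3,.12)
print(q);print(togo([q[0]-.02,q[1]+.03,.42],r1))
print(togo(q,r1))
E
```

```text
([-0.0001, -0.001, -1.1633], [0.0, 0.0, 0.0])
[ 0.56797741 -0.27003709  0.29099769]
([2.1505, -1.1702, -1.0625], [-0.1804, 0.1083, -0.7183])
([2.192, -0.9942, -0.4176], [-0.1804, 0.1083, -0.7183])
```

Call:
step_arm(delta_pos=[[0,0,-0.3],[0,0,-0.6],[0,0,-1],[0,0,-1],[0.3,-0.15,-1],[0.6,-0.33,-1],[0.9,-0.5,-1],[1,-0.55,-1]], rot=[[0,0,0],[-0.03,0.02,-0.12],[-0.06,0.035,-0.24],[-0.09,0.05,-0.36],[-0.12,0.07,-0.48],[-0.15,0.09,-0.6],[-0.18,0.108,-0.718],[-0.18,0.108,-0.718]], gripper=[1,1,1,1,1,1,1,1], squeeze=3)

```text
time_s: 1.25
tool_pos: [0.3764, -0.4343, 0.408]
tool_rot: [162.8, 0.1, 82.7]
force: [0.6, -0.2, 0.0]
grip_width: 0.0872
grasp_force: 0.0
```

Run:
```python
from h import *
print(pose()[0],env.get_obs()["time_s"]);q,r1=tcp(O,-.3,.12);print(togo([q[0]-.02,q[1],.40],r1),togo(q,r1))
```

```text
[ 0.37637484 -0.43430495  0.40803354] 1.25
([0.924, 0.7016, 0.2578], [0.0, 0.0006, 0.0012]) ([0.9374, 0.6353, 0.8078], [0.0, 0.0006, 0.0012])
```

Call:
step_arm(delta_pos=[[0.23,0.18,0.06],[0.46,0.35,0.12],[0.7,0.52,0.19],[0.924,0.68,0.27],[0.93,0.66,0.5],[0.937,0.64,0.7],[0.937,0.635,0.808],[0.937,0.635,0.808]], rot=[[0,0,0],[0,0,0],[0,0,0],[0,0,0],[0,0,0],[0,0,0],[0,0,0],[0,0,0]], gripper=[1,1,1,1,1,1,1,1])

```text
time_s: 2.25
tool_pos: [0.5664, -0.2719, 0.2886]
tool_rot: [163.0, -0.1, 82.6]
force: [-0.2, 0.1, 0.5]
grip_width: 0.0872
grasp_force: 0.0
```

Run:
```python
from h import *
print(pose()[0],env.get_obs()["force"]);q,r1=tcp(O,-.3,.12);print(togo(q,r1))
c=viewer.read_camera("wrist");im=c["img"][:,:,::-1].copy()
P=np.array(c["pose"]);print(P.round(3).tolist())
def proj(p):
    x=P[:3,:3].T@(p-P[:3,3]);return c["fx"]*x[0]/x[2]+c["cx"],c["fy"]*x[1]/x[2]+c["cy"]
for y in(-.04,-.026,.032,-.085): print(y,np.round(proj(O+a*y),1))
cv2.imwrite("pics/w1.png",im)
```

```text
[ 0.56643883 -0.27193724  0.28860997] [-0.22814426  0.1004479   0.48293138]
([0.0104, 0.0096, -0.0095], [-0.0026, -0.0007, -0.0002])
[[0.948, -0.21, 0.239, 0.525], [-0.125, -0.937, -0.327, -0.185], [0.293, 0.28, -0.914, 0.457], [0.0, 0.0, 0.0, 1.0]]
-0.04 [321.  282.1]
-0.026 [321.1 266.7]
0.032 [321.2 198.2]
-0.085 [320.9 329. ]
```

View pics/w1.png

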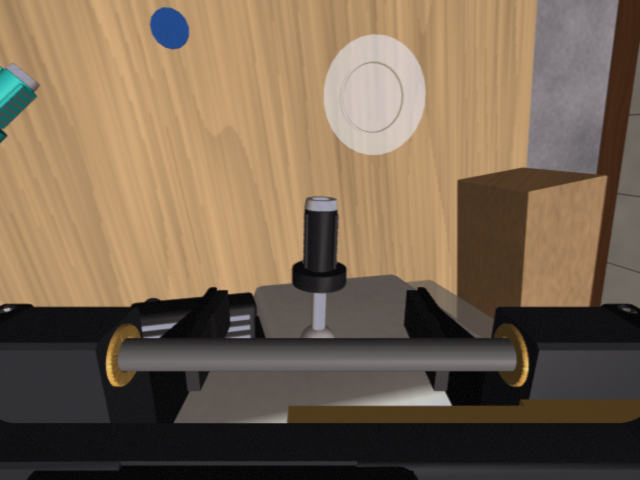

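The wrist view shows the sleeve at columns 305–337 (rows 197–290), centred at about 320–321 as predicted. The wand runs down to about (319, 330). I'll do a subpixel check of the axis yaw.

Run:
```python
from h import *
c=viewer.read_camera("wrist");g=cv2.cvtColor(c["img"],cv2.COLOR_RGB2GRAY).astype(float)
hs=cv2.cvtColor(c["img"],cv2.COLOR_RGB2HSV)
P=np.array(c["pose"]);ax=[]
def edges(row,lo,hi):
    d=np.abs(np.diff(cv2.GaussianBlur(g[row-1:row+2],(3,3),.7).mean(0)));L=d[lo:321];Rr=d[321:hi]
    f=lambda w,o:(lambda i:o+.5+np.average(np.arange(max(i-1,0),i+2),weights=w[max(i-1,0):i+2]))(int(w.argmax()))
    return f(L,lo),f(Rr,321)
pts=[]
for row in list(range(214,256,6))+[272,278,284]+list(range(296,318,4)):
    l,r=edges(row,*((285,355) if 268<row<290 else (298,345)));print(row,round(l,1),round(r,1),round((l+r)/2,2))
    q=plane(c,(l+r)/2,row,.185);pts.append(((q-O)@a,(q-O)@mx))
pts=np.array(pts);print(pts.round(4).tolist())
k=np.polyfit(pts[:,0],pts[:,1],1);print("dyaw",-np.degrees(k[0]),"offset mx",k[1])
```

```text
214 301.5 335.6 318.53
220 301.6 335.4 318.49
226 301.4 335.4 318.41
232 301.3 334.7 318.01
238 301.3 334.6 317.98
244 301.3 334.4 317.86
250 300.8 334.4 317.58
272 289.6 343.6 316.62
278 289.6 343.6 316.58
284 291.5 342.4 316.97
296 311.4 323.5 317.44
300 311.4 323.4 317.39
304 311.3 323.3 317.33
308 310.7 322.8 316.77
312 310.7 322.7 316.71
316 310.7 322.7 316.67
[[0.0185, -0.0009], [0.0136, -0.0009], [0.0086, -0.001], [0.0036, -0.0013], [-0.0015, -0.0013], [-0.0067, -0.0015], [-0.0119, -0.0017], [-0.0313, -0.0026], [-0.0368, -0.0026], [-0.0424, -0.0023], [-0.0536, -0.0019], [-0.0574, -0.0019], [-0.0612, -0.002], [-0.065, -0.0025], [-0.0689, -0.0025], [-0.0728, -0.0026]]
dyaw -0.9686511061021578 offset mx -0.0013427538835411668
```

```bash
sed -i 's/^YAW=.*/YAW=81.8/; s/^O=.*/O=np.array([.6008,-.2743,.184])-.0011*mx/' h.py
python3 - <<'E'
from h import *
print(pose()[0],env.get_obs()["tool_rot"],O);q,r1=tcp(O,-.3,0);print(q,togo(q,r1))
E
```

```text
[ 0.56761188 -0.27283299  0.29182856] [1.62772663e+02 6.67658287e-02 8.25650849e+01] [ 0.59971125 -0.27414311  0.184     ]
[ 0.60205124 -0.27448031  0.17635731] ([0.0148, -0.0069, 0.6023], [0.0005, -0.0019, 0.0087])
```

Call:
step_arm(delta_pos=[[0.005,-0.003,0.15],[0.01,-0.007,0.3],[0.015,-0.007,0.45],[0.015,-0.007,0.55],[0.015,-0.007,0.602],[0.015,-0.007,0.602],[0.015,-0.007,0.602],[0.015,-0.007,0.602]], rot=[[0,0,0.005],[0,0,0.009],[0,-0.002,0.009],[0,-0.002,0.009],[0,-0.002,0.009],[0,-0.002,0.009],[0,-0.002,0.009],[0,-0.002,0.009]], gripper=[1,1,1,1,1,1,0.8,0.6])

```text
time_s: 3.35
tool_pos: [0.6021, -0.2746, 0.1765]
tool_rot: [162.7, 0.0, 81.8]
force: [-0.1, 0.7, -0.4]
grip_width: 0.0752
grasp_force: 0.0
```

Run:
```python
from h import *
print(pose()[0],env.get_obs()["tool_rot"],env.get_obs()["grip_width"]);q,r1=tcp(O,-.3,0);print(q,togo(q,r1))
c=viewer.read_camera("wrist");cv2.imwrite("pics/w2.png",c["img"][:,:,::-1])
```

```text
[ 0.60208823 -0.27455255  0.17653879] [1.62742180e+02 2.85421421e-02 8.17675084e+01] 0.07524456974247773
[ 0.60205124 -0.27448031  0.17635731] ([0.0003, -0.0005, 0.0008], [0.0008, 0.0004, -0.0003])
```

View pics/w2.png

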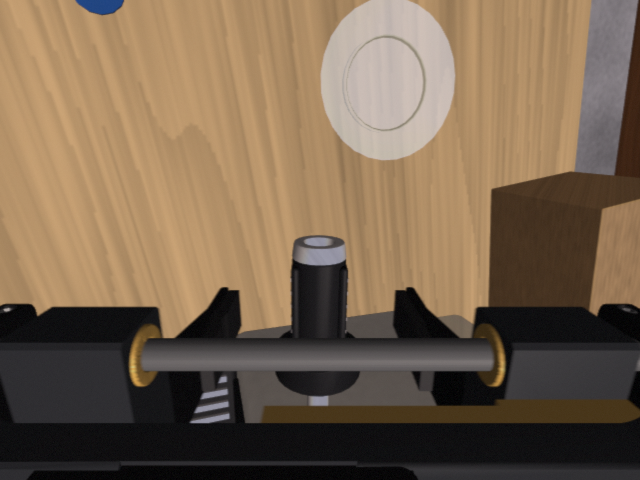

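The view shows the fingers at columns 240 and 395 (mid 317.5) and the sleeve body at 292–347 (mid 319.5). The pads straddle the flats, with the tool about 0.7 mm off to the left. I'll correct that and close slowly.

Call:
step_arm(delta_pos=[[0,0.0035,0],[0,0.0035,0],[0,0.0035,0],[0,0.0035,0],[0,0.0035,0],[0,0.0035,0],[0,0.0035,0],[0,0.0035,0],[0,0.0035,0],[0,0.0035,0],[0,0.0035,0],[0,0.0035,0]], rot=[[0,0,0],[0,0,0],[0,0,0],[0,0,0],[0,0,0],[0,0,0],[0,0,0],[0,0,0],[0,0,0],[0,0,0],[0,0,0],[0,0,0]], gripper=[0.4,0.2,0,-0.15,-0.22,-0.26,-0.28,-0.3,-0.32,-0.34,-0.36,-0.38], squeeze=3)

```text
time_s: 4.9
tool_pos: [0.6029, -0.2743, 0.1761]
tool_rot: [162.8, -0.0, 81.8]
force: [0.7, -0.3, -0.1]
grip_width: 0.027
grasp_force: 0.7
```

Call:
step_arm(delta_pos=[[0,0,0],[0,0,0],[0,0,0],[0,0,0],[0,0,0]], rot=[[0,0,0],[0,0,0],[0,0,0],[0,0,0],[0,0,0]], gripper=[-0.4,-0.42,-0.46,-0.5,-0.55], squeeze=5)

```text
time_s: 5.52
tool_pos: [0.6029, -0.2743, 0.176]
tool_rot: [162.8, -0.0, 81.8]
force: [3.5, -0.3, 2.7]
grip_width: 0.0268
grasp_force: 5.0
```

Run:
```python
from h import *
o=env.get_obs();p,r=pose();print(p,o["force"],(R.from_matrix(np.eye(3)) and [np.dot(o["force"],a),np.dot(o["force"],mx),o["force"][2]]),o["wrist_torque"],o["grasp_force"])
```

```text
[ 0.60290367 -0.27431104  0.17604365] [ 3.47580779 -0.28336569  2.65616694] [np.float64(0.2152821368974266), np.float64(3.480688077138957), np.float64(2.6561669351029)] [-0.08432174 -0.57750115  0.00402315] 4.995574727654457
```

Call:
step_arm(delta_pos=[[0,0.003,-0.0015],[0,0.006,-0.0033],[0,0.006,-0.0033],[0,0.006,-0.0033]], rot=[[0,0,0],[0,0,0],[0,0,0],[0,0,0]], gripper=[-0.55,-0.55,-0.55,-0.55])

```text
time_s: 6.02
tool_pos: [0.6029, -0.2743, 0.1762]
tool_rot: [162.9, -0.0, 81.8]
force: [1.0, 0.2, -0.4]
grip_width: 0.0269
grasp_force: 5.0
```

```bash
cat >> h.py <<'E'
def st():
    o=env.get_obs();p,r=pose();f=np.array(o["force"]);t=np.array(o["wrist_torque"]);g=p-.008*r.apply([0,0,1])-O
    B=np.array([mx,a,[0,0,1]])
    print("t",o["time_s"],"F(mx,a,z)",(B@f).round(2),"T",(B@t).round(2),"g-O mm",(B@g*1e3).round(2),"th",((r*rot(0).inv()).as_rotvec()@B.T).round(3),"w",round(o["grip_width"]*1e3,2),"gf",round(o["grasp_force"],1))
E
python3 -c "from h import *;st()"
```

```text
t 6.025 F(mx,a,z) [ 1.    0.34 -0.38] T [ 0.06 -0.05 -0.03] g-O mm [ 0.8   0.27 -0.18] th [ 0.    -0.299 -0.   ] w 26.88 gf 5.0
```

Call:
step_arm(delta_pos=[[0,0,0],[0,0,0],[0.004,0,0],[0.008,0,0],[0.012,0,0],[0.015,0,0],[0.015,0,0],[0.015,0,0]], rot=[[0,0,0],[0,0,0],[0,0,0],[0,0,0],[0,0,0],[0,0,0],[0,0,0],[0,0,0]], gripper=[-0.57,-0.6,-0.6,-0.6,-0.6,-0.6,-0.6,-0.6], squeeze=9)

```text
time_s: 7.02
tool_pos: [0.603, -0.2733, 0.1764]
tool_rot: [162.8, 0.1, 81.7]
force: [-1.0, -4.7, -0.3]
grip_width: 0.0271
grasp_force: 9.0
```

```bash
python3 -c "from h import *;st()"
```

```text
t 7.025 F(mx,a,z) [-0.32 -4.8  -0.34] T [-1.17  0.26 -0.35] g-O mm [0.79 1.34 0.06] th [-0.002 -0.299 -0.002] w 27.06 gf 9.0
```

Call:
step_arm(delta_pos=[[-0.002,0,0],[-0.003,-0.0012,0],[-0.003,-0.0024,0],[-0.003,-0.0036,-0.0002],[-0.003,-0.0048,-0.0003],[-0.003,-0.0048,-0.0003]], rot=[[0,0,0],[0.02,0,0],[0.04,0,0],[0.06,0,0],[0.08,0,0],[0.08,0,0]], gripper=[-0.6,-0.6,-0.6,-0.6,-0.6,-0.6], squeeze=7)

```text
time_s: 7.78
tool_pos: [0.6026, -0.2729, 0.1762]
tool_rot: [169.7, 0.0, 81.8]
force: [-0.4, -4.5, -0.1]
grip_width: 0.0268
grasp_force: 7.0
```

```bash
python3 -c "from h import *;st()"
```

```text
t 7.775 F(mx,a,z) [ 0.24 -4.52 -0.11] T [-1.1   0.17 -0.25] g-O mm [1.26 1.68 0.04] th [-0.001 -0.179 -0.001] w 26.8 gf 7.0
```

Call:
step_arm(delta_pos=[[-0.002,-0.0008,0],[-0.002,-0.0016,0],[-0.002,-0.0024,-0.0001]], rot=[[0.0133,0,0],[0.0267,0,0],[0.04,0,0]], gripper=[-0.6,-0.6,-0.6])

```text
time_s: 8.15
tool_pos: [0.6015, -0.2726, 0.1761]
tool_rot: [173.3, 0.0, 81.8]
force: [-2.7, -4.6, -0.0]
grip_width: 0.0267
grasp_force: 7.0
```

```bash
python3 -c "from h import *;st()"
```

```text
t 8.15 F(mx,a,z) [-2.   -4.89 -0.01] T [-1.09  0.48 -0.21] g-O mm [0.59 1.79 0.  ] th [-0.    -0.117 -0.001] w 26.75 gf 7.0
```

Call:
step_arm(delta_pos=[[-0.002,-0.002,0],[-0.002,-0.003,0],[-0.002,-0.004,-0.0001]], rot=[[0.0133,0,0],[0.0267,0,0],[0.04,0,0]], gripper=[-0.6,-0.6,-0.6])

```text
time_s: 8.52
tool_pos: [0.6023, -0.2701, 0.1762]
tool_rot: [176.6, -0.2, 81.9]
force: [-0.2, -0.3, -0.6]
grip_width: 0.0264
grasp_force: 7.0
```

```bash
python3 -c "from h import *;st()"
```

```text
t 8.525 F(mx,a,z) [-0.17 -0.3  -0.56] T [-0.02  0.12 -0.01] g-O mm [1.51 4.38 0.21] th [ 0.003 -0.059  0.002] w 26.38 gf 7.0
```

The pull dropped from 4.9 N to 0.3 N and the sleeve jumped 2.6 mm, so the lug has found the notch. I'll draw gently and check.

Call:
step_arm(delta_pos=[[0.006,0,0],[0.012,0,0],[0.018,0,0],[0.02,0,0]], rot=[[0,0,0],[0,0,0],[0,0,0],[0,0,0]], gripper=[-0.6,-0.6,-0.6,-0.6])

```text
time_s: 9.02
tool_pos: [0.602, -0.2682, 0.1762]
tool_rot: [176.6, -0.0, 81.8]
force: [-0.1, -0.6, -0.6]
grip_width: 0.0268
grasp_force: 7.0
```

```bash
python3 -c "from h import *;st()"
```

```text
t 9.025 F(mx,a,z) [-0.03 -0.57 -0.58] T [-0.02 -0.08  0.02] g-O mm [0.93 6.23 0.23] th [ 0.001 -0.06   0.   ] w 26.75 gf 7.0
```

Call:
step_arm(delta_pos=[[0.02,0,0],[0.04,0,0],[0.06,0,0],[0.08,0,0],[0.1,0,0],[0.12,0,0],[0.12,0,0]], rot=[[0,0,0],[0,0,0],[0,0,0],[0,0,0],[0,0,0],[0,0,0],[0,0,0]], gripper=[-0.6,-0.6,-0.6,-0.6,-0.6,-0.6,-0.6])

```text
time_s: 9.9
tool_pos: [0.6055, -0.2442, 0.1762]
tool_rot: [176.6, -0.0, 81.8]
force: [0.4, -0.7, 0.0]
grip_width: 0.027
grasp_force: 7.0
```

```bash
python3 -c "from h import *;st()"
```

```text
t 9.9 F(mx,a,z) [ 0.53 -0.62  0.04] T [ 0.05 -0.01  0.01] g-O mm [ 0.98 30.45  0.23] th [ 0.001 -0.06   0.   ] w 26.99 gf 7.0
```

Call:
step_arm(delta_pos=[[0.025,0,0],[0.05,0,0],[0.075,0,0],[0.1,0,0],[0.125,0,0],[0.15,0,0],[0.175,0,0],[0.2,0,0],[0.225,0,0],[0.245,0,0],[0.245,0,0],[0.245,0,0]], rot=[[0,0,0],[0,0,0],[0,0,0],[0,0,0],[0,0,0],[0,0,0],[0,0,0],[0,0,0],[0,0,0],[0,0,0],[0,0,0],[0,0,0]], gripper=[-0.6,-0.6,-0.6,-0.6,-0.6,-0.6,-0.6,-0.6,-0.6,-0.6,-0.6,-0.6])

```text
time_s: 11.4
tool_pos: [0.6123, -0.1966, 0.1762]
tool_rot: [176.6, -0.0, 81.8]
force: [-0.2, 0.4, -0.3]
grip_width: 0.0271
grasp_force: 7.0
```

Run:
```python
from h import *
st();c=viewer.read_camera("top");a_=c["img"][175:230,395:490,::-1];s=viewer.read_camera("scene")["img"][215:325,150:340,::-1]
cv2.imwrite("pics/off.png",np.hstack([cv2.resize(a_,(380,220)),cv2.resize(s,(380,220))]))
```

```text
t 11.4 F(mx,a,z) [-0.3   0.34 -0.27] T [ 0.02  0.01 -0.01] g-O mm [ 0.94 78.58  0.21] th [ 0.    -0.06  -0.001] w 27.08 gf 7.0
```

View pics/off.png

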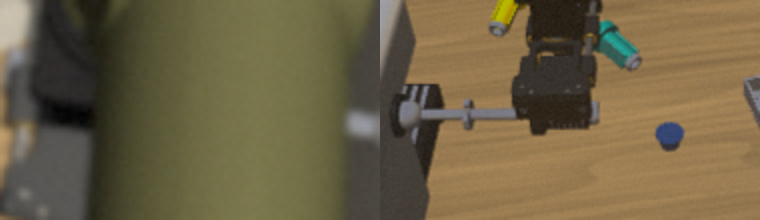

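The views show the bare wand with its flange at about (468, 115) in the crop, and the sleeve in the gripper beyond the free end. Next I'll carry it to the tray.

Run:
```python
from h import *
q,r=tcp(np.array([.5393,.1207,.10]),0)
print(togo(q,r)); p,rr=pose(); print(togo(p+[0,0,.07],rr))
```

```text
([1.5181, -0.6127, 0.3854], [0.0398, -0.0001, -0.0005])
([0.0001, 0.0209, -0.3494], [0.0, 0.0, 0.0])
```

Call:
step_arm(delta_pos=[[0.03,0,0],[0.05,0,0],[0.05,0,0],[0.08,0,-0.1],[0.12,0,-0.25],[0.25,0,-0.35],[0.4,0.06,-0.35],[0.6,0.12,-0.35],[0.8,0.25,-0.35],[1,0.38,-0.35],[1,0.38,-0.35]], rot=[[0,0,0],[0,0,0],[0,0,0],[0,0,0],[0,0,0],[0,0,0],[0,0,0],[0.02,0,0],[0.04,0,0],[0.04,0,0],[0.04,0,0]], gripper=[-0.6,-0.6,-0.6,-0.6,-0.6,-0.6,-0.6,-0.6,-0.6,-0.6,-0.6], squeeze=9)

```text
time_s: 12.88
tool_pos: [0.7131, -0.0024, 0.2512]
tool_rot: [-180.0, -0.3, 82.2]
force: [0.0, -0.2, -0.8]
grip_width: 0.0268
grasp_force: 9.0
```

Run:
```python
from h import *
st();q,r=tcp(np.array([.5393,.1207,.10]),0);print(togo(q,r),pose()[0])
```

```text
t 12.875 F(mx,a,z) [ 0.06 -0.16 -0.79] T [ 0.01 -0.04 -0.03] g-O mm [ 73.45 285.1   75.23] th [0.005 0.    0.007] w 26.8 gf 9.0
([0.4876, -0.9444, 0.7987], [-0.0001, -0.0033, 0.0044]) [ 0.71307712 -0.00239918  0.25122659]
```

I got the sideways sign wrong, but at z = 0.25 the sleeve is clear of everything. I'll go on to above the tray.

Call:
step_arm(delta_pos=[[0.1,-0.25,0],[0.22,-0.48,0],[0.35,-0.72,0],[0.488,-0.944,0.1],[0.488,-0.944,0.35],[0.488,-0.944,0.6],[0.488,-0.944,0.8],[0.488,-0.944,0.8],[0.488,-0.944,0.8],[0.488,-0.944,0.8]], rot=[[0,0,0],[0,0,0],[0,0,0],[0,0,0],[0,0,0],[0,0,0],[0,0,0],[0,-0.033,0],[0,-0.067,0],[0,-0.067,0]], gripper=[-0.6,-0.6,-0.6,-0.6,-0.6,-0.6,-0.6,-0.6,-0.6,-0.6])

```text
time_s: 14.12
tool_pos: [0.5393, 0.1159, 0.0919]
tool_rot: [179.9, 5.7, 81.9]
force: [0.1, 0.5, -0.7]
grip_width: 0.0269
grasp_force: 9.0
```

Run:
```python
from h import *
st();p,r=pose();g=p-.008*r.apply([0,0,1]);print(p,"grasp",g);print(togo(p+np.array([.5393,.1207,.030])-g,r))
cv2.imwrite("pics/tray.png",viewer.read_camera("scene")["img"][150:390,200:520,::-1])
```

```text
t 14.125 F(mx,a,z) [ 0.06  0.56 -0.69] T [ 0.18  0.   -0.  ] g-O mm [-115.47  378.23  -84.16] th [-0.099 -0.001  0.001] w 26.89 gf 9.0
[0.53926459 0.11589771 0.0918773 ] grasp [0.53936899 0.11668462 0.09983782]
([0.0544, -0.0035, 0.3455], [0.0, 0.0, 0.0])
```

View pics/tray.png

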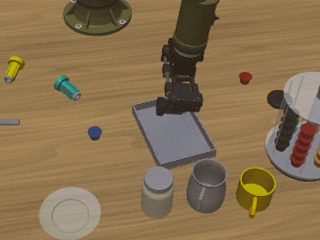

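The gripper is over the tray (crop at about (180, 105)) and nothing has moved. Lowering now.

Call:
step_arm(delta_pos=[[0.02,-0.003,0.1],[0.04,-0.003,0.2],[0.054,-0.003,0.28],[0.054,-0.003,0.31],[0.054,-0.003,0.33],[0.054,-0.003,0.345],[0.054,-0.003,0.35],[0.054,-0.003,0.35]], rot=[[0,0,0],[0,0,0],[0,0,0],[0,0,0],[0,0,0],[0,0,0],[0,0,0],[0,0,0]], gripper=[-0.6,-0.6,-0.6,-0.6,-0.6,-0.6,-0.6,-0.6])

```text
time_s: 15.18
tool_pos: [0.5391, 0.1188, 0.0204]
tool_rot: [180.0, 5.7, 81.8]
force: [0.4, -0.4, -0.3]
grip_width: 0.0269
grasp_force: 9.0
```

```bash
python3 -c "from h import *;st();print(pose()[0])"
```

```text
t 15.175 F(mx,a,z) [ 0.44 -0.3  -0.33] T [ 0.17 -0.09  0.01] g-O mm [-116.06  381.11 -155.68] th [-0.1 -0.  -0. ] w 26.91 gf 9.0
[0.53908278 0.11882863 0.02036375]
```

Call:
step_arm(delta_pos=[[0,0,0.007],[0,0,0.014],[0,0,0.014]], rot=[[0,0,0],[0,0,0],[0,0,0]], gripper=[-0.6,-0.6,-0.6], squeeze=4)

```text
time_s: 15.55
tool_pos: [0.5387, 0.1185, 0.0172]
tool_rot: [-180.0, 5.7, 81.8]
force: [0.2, 1.1, -0.2]
grip_width: 0.0273
grasp_force: 4.0
```

Call:
step_arm(delta_pos=[[0,0,0],[0,0,0],[0,0,0],[0,0,0],[0,0,0],[0,0,0]], rot=[[0,0,0],[0,0,0],[0,0,0],[0,0,0],[0,0,0],[0,0,0]], gripper=[-0.4,-0.35,-0.3,-0.2,0.1,0.3])

```text
time_s: 16.3
tool_pos: [0.5388, 0.1186, 0.0173]
tool_rot: [-180.0, 5.7, 81.8]
force: [0.1, 0.6, -0.2]
grip_width: 0.0471
grasp_force: 0.0
```

Call:
step_arm(delta_pos=[[0,0,0],[0,0,-0.1],[0,0,-0.3],[0,0,-0.6],[0,0,-1],[-0.4,-0.4,-1],[-1,-1,-1],[-1,-1,-1],[-1,-1,-1]], rot=[[0,0,0],[0,0,0],[0,0,0],[0,0,0],[0,0,0],[0,0,0],[0,0,0],[0,0,0],[0,0,0]], gripper=[0.3,0.3,0.3,0.3,0.3,0.3,0.3,0.3,0.3])

```text
time_s: 17.42
tool_pos: [0.3732, 0.0033, 0.2338]
tool_rot: [179.6, 6.4, 80.8]
force: [0.6, -0.2, 0.8]
grip_width: 0.0567
grasp_force: 0.0
```

Run:
```python
from h import *
st()
s=viewer.read_camera("scene")["img"][210:400,240:480,::-1];t=viewer.read_camera("top")["img"][110:300,180:420,::-1]
cv2.imwrite("pics/fin.png",np.vstack([cv2.resize(s,None,fx=1.5,fy=1.5),cv2.resize(t,None,fx=1.5,fy=1.5)]))
```

```text
t 17.425 F(mx,a,z) [ 0.6  -0.07  0.82] T [ 0.16 -0.12 -0.04] g-O mm [-263.75  243.15   57.73] th [-0.112 -0.005 -0.017] w 56.71 gf 0.0
```

View pics/fin.png

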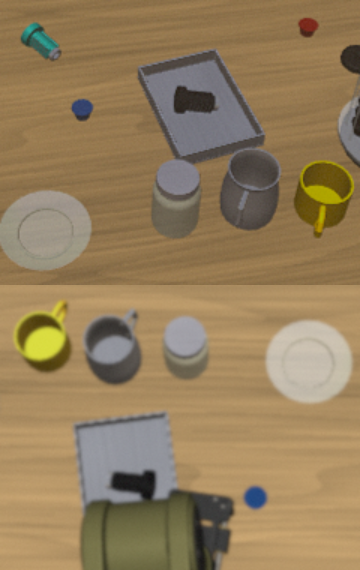

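The sleeve lies flat near the middle of the tray (scene crop (195, 100)). The bystanders are in place and the arm is clear, so I'm handing in.

```bash
python3 -c "
from cell import env
print(env.sign_off())"
```

```text
the job is handed in; nothing more can be done
None
```

The sleeve let go after about 0.24 rad of turn, came straight off the wand and lies flat in the tray, and the nearby objects in the final views were undisturbed; the job is handed in at about 17.5 s on the robot's clock, but no verdict was returned.

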